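Index the jar dial under the foil sealing head

ROBOT

A 6-joint arm with a two-finger parallel gripper is mounted at the origin on the work surface. World frame = base frame: x ahead of the robot, y to its left, z up, the work surface at z = 0. Lengths are in m, angles in degrees, forces in N, time in s.
With the tool pointing down it reaches from about 0.4 to 0.825 m from the base axis. Payload 7 kg.
Tool frame: the origin (TCP) lies midway between the tips of the shut fingers; the grasp point (between the pads) lies 19 mm behind it (ctrl.hold_point_z is the distance from the TCP to the grasp point, in m); z points along the fingers, x is the direction in which the jaws open and shut, and the axes are right-handed (so a half turn about z gives the same grasp; the last joint's range is limited). The gripper opens to 88 mm and grips with 3 to 60 N. Pads are 19 mm wide; open, the fingers measure 130 mm over their backs; the gripper's body (78 mm by 193 mm) begins 47 mm behind the grasp point.
Start: joints at [82.225, 20.546, 0.682, 0, -70.136, -16.507], TCP at [0.278, 0.615, 0.227] pointing down, gripper open.
Joint ranges: [-176.03, 176.03], [-82.01, 121.73], [-58.28, 71.71], [-173.87, 95.51], [-174.79, -0.11], [-173.66, 173.66]. Speed limits (degrees/s): [136.94, 136.94, 172.46, 180, 180, 180].

INTERFACE

Orientations are given as [roll, pitch, yaw] about the fixed x, y, z axes, in that order (R = Rz(yaw) Ry(pitch) Rx(roll)).
In Python, from plant import ctrl gives the robot as it stands.
- The arm moves only by the tool apply_moves, never from a script. Its argument "motion" is a list of rows, each a list of 2 entries, a list of its own where there are three numbers: the shift along the world's x, y, z in cm, then the turn about the world's z in degrees. In form: [[[tx, ty, tz], roll], ...]. A call has 1 to 10 rows; each row is the pose to reach, as a shift and turn from the pose commanded when the call began; what a row does not reach only later rows make up. A row lasts 1/10 s, in which the tool goes at most 50 mm and 8.59 degrees, less where a joint would pass 70% of its speed; a pose out of reach is approached as far as the arm can. A call with a gripper value outside its range is refused whole. "hand" is the finger opening in cm, from 0 to 8.76, set as the call begins (left out, the last holds). The fingers move at their own pace and stop on an object; the grip force is fixed at half the most. Time passes only in rows, so rows that repeat a pose let the fingers close. It gives the time, the measured TCP pose, the force and the opening at its end, in the units of the state.
- ctrl.get_obs(): the state, without advancing time (a new reading comes with each control period).
- ctrl.snapshot(name): name is "scene" or "side" or "wrist"; returns (picture, depth): 420x560x3 uint8, blue, green, red; 420x560 float32, m along the optical axis (not along the pixel's ray), 0 where there is no reading.
- ctrl.camera_model(name): a dict with "fx", "fy", "cx", "cy" (pixels), "cam_to_world" (4x4, takes a point from camera to world coordinates); the wrist camera has in their place "tool_from_camera" (4x4, takes a point from camera to tool coordinates, whose origin is the TCP and whose axes are the tool frame's). Camera axes: x right, y down, z forward; pixel columns grow to the right and rows downward; lengths in m; the calibration is good to about 2 mm. A picture is of the moment at which its call begins: read the wrist's pose just before it. camera_model takes no time and is no camera call.
- ctrl.close_job(): hands the job in, once; it reports no verdict.
The state is a dict: "clock": time; "joint_pos": joint angles; "qvel": joint speeds; "tau": joint torques, N m; "tool_pos": TCP position; "orientation": TCP orientation; "force": force on the tool from outside, world axes, zero at the start; "moment": the same for the moment, N m; "opening": finger opening in m.
Only numpy, scipy, OpenCV 4.12 (cv2) and the standard library are available. Lean on these libraries where they do the work, as an engineer would, in place of code of your own. Each camera call takes 0.05 s, during which the arm holds its last target.

TASK

Press the black plunger button on the rotary jar dial to free it, then push the dial round by one hole, in whichever direction brings the uncapped jar with the bare foil disc under the sealing head, so that the plunger springs back up in that next hole and locks. Work with the fingertips or the outside of the fingers only: grip and lift nothing, do not let the dial run past the next hole, leave the jars standing in their nests and leave the other things on the bench where they are.

Things in the scene. Friction and masses are not known exactly. Their poses are not given: they have to be found in the camera images.
- dial_center (a point): On the dial's vertical turning axis, on top of the fixed round aluminium index plate (190 mm across, top 79 mm above the bench). The dial below it: aluminium disc 360 mm across, 12 mm thick, top 62 mm above the bench, with six jar nests (three pins 9 mm high each) 130 mm from the axis, 60 degrees apart. The plate has six index holes, 60 degrees apart; a steel pin stands in one and locks the dial.
- head (a point): Centre of the lower face of the sealing head, a fixed black drum 68 mm across, 70 mm high, hung from a column outside the dial; the face is 120 mm above the bench, 130 mm from the dial's axis, right above one nest (empty at the start). Column and arm reach 211 mm above the bench and lie radially outward of the head.
- plunger_top (a point): Centre of the top of the plunger button: flat black round cap, 38 mm across, facing up, 155 mm from the dial's axis near the rim, on the robot's side; 98 mm above the bench when out, carried round by the dial. Press straight down against its spring (3 N at first, 7 N at full travel of 13 mm): from 9 mm on the pin is out of its hole and the dial is free.
- post_left (a point): Top centre of one of two upright steel push posts fixed to the dial, 10 mm thick, 36 mm either side of the button's centre along the direction of turning (62 mm clear between them); tops 125 mm above the bench. This one is on the clockwise side of the button seen from above. Pushing a post turns the free dial (under 2 N).
- post_right (a point): Top centre of the other push post, on the anticlockwise side of the button seen from above (the side of growing dial angle); same sizes.
- dial (a joint): Angle of the dial, rad: 0 at the start (locked in a hole), growing anticlockwise seen from above; the holes are 1.047 rad (60 degrees) apart. A locked dial has about 0.02 rad of play either way. It drags with about 0.2 N m and stays where it is left.
- plunger (a joint): How far the plunger is pressed, m: 0 out (pin up in a hole, locked), 0.009 pin just free, 0.013 fully in. Once the dial is 0.2 rad or more from a hole the button may be let go: the pin rides under the plate, the button staying 9 mm down, and springs up by itself in the next hole, where it stops the dial. While kept pressed, the dial can run past the hole.
- waiting_jar_mid (a point): Centre, half-way up, of the uncapped jar: black, 40 mm across, 33 mm high, with a narrower neck closed by a flat bare foil disc 34 mm across. It stands loose in a nest next to the one under the head, on one side or the other.
- done_jar_mid (a point): Centre, half-way up, of a capped black jar (40 mm high, ribbed cap 43 mm across) that stands loose in the nest on the other side of the head.
- other_jar_mid (a point): Centre of another capped black jar, 40 mm high, loose in a nest near the plunger.
- bench_jar_mid (a point): Centre of a capped jar, 40 mm high, standing on the bench; leave it alone.
- spare_cap_center (a point): Centre of a loose black jar cap on the bench, 43 mm across, 14 mm high; leave it alone.
- bottle: White bottle on the bench, 60 mm across, 150 mm high, origin under its base; leave it alone.
- canister: Black canister on the bench, 100 mm across, 120 mm high, origin under its base; leave it alone.
- spatula: Spatula about 180 mm long lying on the bench; leave it alone.
Not all that is in view belongs to the job. What is shaped like the part that bears done_jar_mid but pink is not meant.

How it is judged:
By the outcome, as a careful person would: the job done as asked, in the order asked, and still so for the second after the job is handed in, with the robot touching nothing.
It also fails if it takes over 48 s, if anything falls off the work surface, if the arm or the gripper's body presses on something with over 40 N, if the wrist force passes 120 N, or if a joint passes its speed limit or range.

## Working session

There is one attempt and no reset: what is moved stays moved. The work goes in short steps, Python scripts to look and compute and a tool call to move; the robot and the scene stay as the last step left them, time stands still between calls to the robot, and variables do not carry over. Pictures are saved under pics/ and viewed, and the job is handed in when it is done.

Besides the shell and the picture viewer there is one more tool, called after "Emit:" as a command line: name --argument value ..., lists and objects as JSON in quotes. apply_moves: Moves the arm, as the interface text tells. Its arguments: {"type":"object","properties":{"motion":{"type":"array"},"hand":{"type":"number"}},"required":["motion"]}

```bash
mkdir -p pics; ls
python3 - <<'E'
from plant import ctrl
import cv2,numpy as np
o=ctrl.get_obs();print({k:np.round(v,3) for k,v in o.items()})
for n in("scene","side","wrist"):
    p,d=ctrl.snapshot(n);cv2.imwrite(f"pics/{n}0.png",p);np.savez(f"pics/{n}0.npz",p=p,d=d)
    m=ctrl.camera_model(n);print(n,{k:np.round(v,4).tolist() for k,v in m.items()})
E
```

```text
pics
{'clock': np.float64(0.0), 'joint_pos': array([ 8.2225e+01,  2.0593e+01,  6.3600e-01, -2.3000e-02, -7.0136e+01,
       -1.6507e+01]), 'qvel': array([-0.035, -0.076, -0.071,  0.087,  0.009, -0.011]), 'tau': array([-0.0000e+00, -5.8272e+01,  2.9306e+01,  6.9970e+00,  7.0000e-03,
       -0.0000e+00]), 'tool_pos': array([0.277, 0.615, 0.226]), 'orientation': array([-1.79994e+02, -9.50000e-02, -1.14290e+02]), 'force': array([-0.631, -0.645, -0.321]), 'moment': array([-0.038,  0.025, -0.037]), 'opening': np.float64(0.087)}
scene {'fx': 408.3113, 'fy': 408.3113, 'cx': 278.5556, 'cy': 210.2658, 'cam_to_world': [[-0.6747, 0.4051, -0.6169, 1.2282], [0.7381, 0.3697, -0.5645, 0.5969], [-0.0006, -0.8362, -0.5484, 0.6981], [0.0, 0.0, 0.0, 1.0]]}
side {'fx': 389.2776, 'fy': 389.2776, 'cx': 279.5724, 'cy': 204.9745, 'cam_to_world': [[-0.9962, -0.0586, 0.0639, 0.4863], [-0.0851, 0.5184, -0.8509, 0.954], [0.0167, -0.8531, -0.5214, 0.694], [0.0, 0.0, 0.0, 1.0]]}
wrist {'fx': 348.2187, 'fy': 348.2187, 'cx': 277.5102, 'cy': 206.0707, 'tool_from_camera': [[1.0, -0.0004, -0.0009, 0.0016], [0.0006, 0.9661, 0.258, -0.0678], [0.0008, -0.258, 0.9661, -0.158], [0.0, 0.0, 0.0, 1.0]]}
```

View pics/scene0.png

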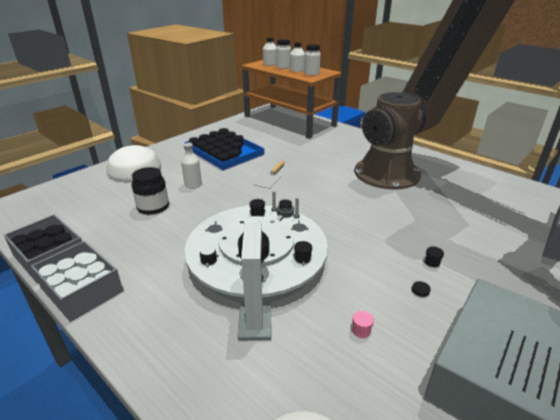

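View pics/side0.png

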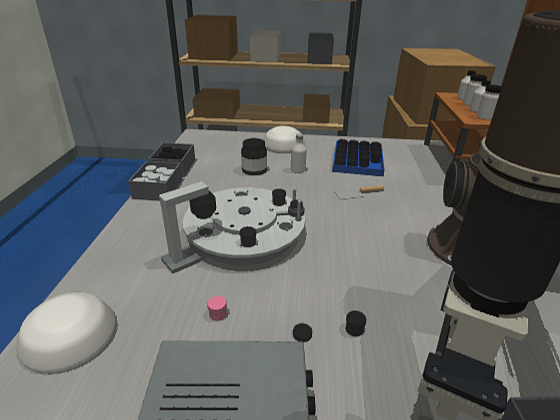

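View pics/wrist0.png

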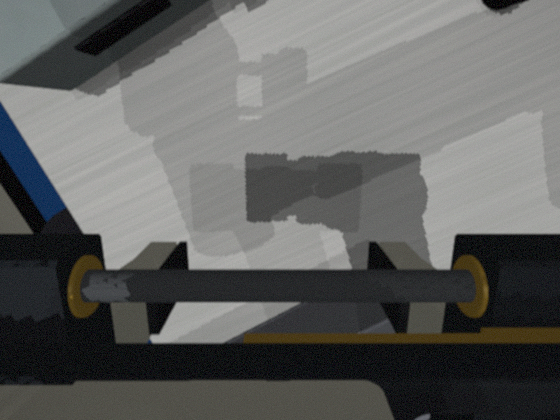

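```bash
cat > h.py <<'E'
import numpy as np,cv2
from plant import ctrl
def ray(n,u,v):
    m=ctrl.camera_model(n);T=np.array(m["cam_to_world"])
    d=T[:3,:3]@np.array([(u-m["cx"])/m["fx"],(v-m["cy"])/m["fy"],1.]);return T[:3,3],d
def onz(n,u,v,z):
    o,d=ray(n,u,v);return o+d*(z-o[2])/d[2]
def proj(n,P):
    m=ctrl.camera_model(n);T=np.linalg.inv(np.array(m["cam_to_world"]));c=T[:3,:3]@P+T[:3,3]
    return c[0]/c[2]*m["fx"]+m["cx"],c[1]/c[2]*m["fy"]+m["cy"]
def pts(n,d):
    m=ctrl.camera_model(n);T=np.array(m["cam_to_world"]);v,u=np.indices(d.shape)
    c=np.stack([(u-m["cx"])/m["fx"]*d,(v-m["cy"])/m["fy"]*d,d],-1);return c@T[:3,:3].T+T[:3,3]
E
python3 - <<'E'
import cv2,numpy as np
p=cv2.imread('pics/scene0.png');a=cv2.resize(p[185:305,175:340],None,fx=4.8,fy=4.8,interpolation=cv2.INTER_CUBIC);cv2.imwrite('pics/c1.png',a)
p=cv2.imread('pics/side0.png');a=cv2.resize(p[170:275,150:315],None,fx=4.8,fy=4.8,interpolation=cv2.INTER_CUBIC);cv2.imwrite('pics/c2.png',a)
E
```

```text
(no output)
```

View pics/c1.png

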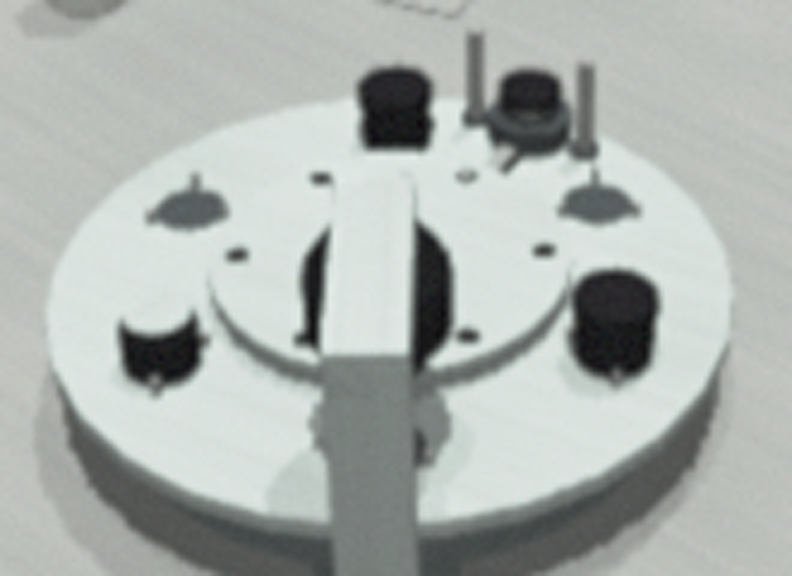

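View pics/c2.png

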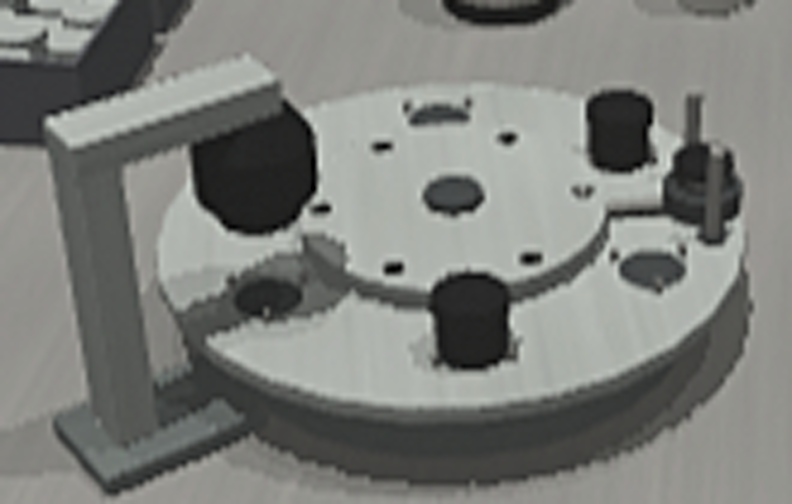

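Run:
```python
from h import *
from scipy.optimize import least_squares
c=onz("side",150+453/4.8,170+195/4.8,.079);print("centre side",c)
Q={}
for n in("side","scene"):
    z=np.load(f"pics/{n}0.npz");P=pts(n,z["d"]);ok=z["d"]>0
    r=np.hypot(P[...,0]-c[0],P[...,1]-c[1])
    s=ok&(abs(P[...,2]-.062)<.006)&(r<.2)
    m=s.astype(np.uint8)
    q=P[s];hull=cv2.convexHull(q[:,:2].astype(np.float32))[:,0]
    f=least_squares(lambda x:np.hypot(hull[:,0]-x[0],hull[:,1]-x[1])-.18,c[:2],loss='soft_l1',f_scale=.003)
    print(n,"dial fit",f.x,len(hull),"medz",np.median(q[:,2]))
    # high dark points
    k=ok&(P[...,2]>.088)&(P[...,2]<.135)&(r<.19)&(r>.12)
    g,l,st,ce=cv2.connectedComponentsWithStats(k.astype(np.uint8))
    for i in range(1,g):
        if st[i,4]>5:
            w=P[l==i];print(st[i],ce[i].round(1),w.mean(0).round(3),w[:,2].min().round(3),w[:,2].max().round(3))
for nm,n,u,v,h in [("foil","scene",175+157/4.8,185+315/4.8,.095),("done","scene",175+615/4.8,185+290/4.8,.102),("done","side",150+470/4.8,170+287/4.8,.102),("other","scene",175+395/4.8,185+85/4.8,.102),("other","side",150+620/4.8,170+103/4.8,.102),
 ("plun","scene",175+530/4.8,185+85/4.8,.098),("plun","side",150+705/4.8,170+160/4.8,.098),("postA","scene",175+475/4.8,185+35/4.8,.125),("postA","side",150+693/4.8,170+99/4.8,.125),("postB","scene",175+585/4.8,185+67/4.8,.125),("postB","side",150+718/4.8,170+150/4.8,.125)]:
    print(nm,n,onz(n,u,v,h).round(4))
```

```text
centre side [ 0.66230123 -0.00619789  0.079     ]
side dial fit [6.62553769e-01 5.13164320e-04] 42 medz 0.0645560035575295
[273 188  13  11  69] [280.7 191.8] [ 0.562 -0.089  0.103] 0.092 0.106
[290 188  13  25 145] [295.7 201.6] [ 0.513 -0.031  0.106] 0.089 0.128
[195 213  18   6  46] [203.8 216.1] [0.751 0.108 0.127] 0.122 0.132
[240 226  16  14 179] [247.6 232.5] [0.63  0.134 0.101] 0.088 0.107
scene dial fit [0.66256495 0.00228593] 57 medz 0.06187727034717505
[272 191   4  13  48] [273.5 196.5] [ 0.523 -0.068  0.108] 0.088 0.127
[295 197   4  13  50] [296.5 203. ] [0.506 0.002 0.108] 0.09 0.126
[249 199  16   8  65] [256.7 201.3] [ 0.564 -0.092  0.101] 0.092 0.104
[279 199  13  10 106] [284.9 203.7] [ 0.515 -0.032  0.096] 0.088 0.101
[294 241  19  15 228] [302.9 248.1] [0.636 0.132 0.1  ] 0.089 0.105
[200 245  15  13 119] [206.1 251.3] [ 0.792 -0.032  0.094] 0.088 0.098
foil scene [ 0.7888 -0.0301  0.095 ]
done scene [0.6301 0.1278 0.102 ]
done side [0.6312 0.1221 0.102 ]
other scene [ 0.5691 -0.0851  0.102 ]
other side [ 0.567  -0.0919  0.102 ]
plun scene [ 0.5124 -0.0324  0.098 ]
plun side [ 0.5093 -0.0338  0.098 ]
postA scene [ 0.5257 -0.0629  0.125 ]
postA side [ 0.5191 -0.0615  0.125 ]
postB scene [0.5099 0.006  0.125 ]
postB side [ 0.5011 -0.0014  0.125 ]
```

Candidates in the scene view:
- **Uncapped jar:** black with a bright flat top at (207,252).
- **Capped jars on the dial:** (303,250), beside the head, and (257,205), beside the plunger.
- **Not on the dial:** bench jar (434,256), spare cap (421,289), pink jar (362,324).
- **Button:** black cap between two posts at (285,203). The post bases look similar but belong to the posts.

Crop c1 shows the bright disc top at crop (157,315), so the jar at (207,252) is the uncapped one. It sits at a dial angle of about -14°, the head at about 46° and the capped jar at about 106°. The dial therefore has to turn anticlockwise (+60°), which means pushing post_right at about (0.522,-0.064). The button is at about (0.511,-0.033), which puts it 155 mm from the axis as specified.

Next I move to a hover above the button and turn the fingers radial.

Emit:
apply_moves --hand 0 --motion '[[[1,-3,0],-3],[[2.4,-6.5,0],-6],[[3.8,-10.5,0],-9],[[5.2,-14.5,0],-12],[[6.6,-18.5,0],-15],[[8,-22.5,0],-18],[[9.5,-26.5,0],-21],[[11,-30.5,0],-24],[[12.5,-34.5,0],-27],[[14,-38.5,0],-30]]'

```text
clock: 1.15
tool_pos: [0.4177, 0.2286, 0.2266]
orientation: [180.0, 0.0, -144.4]
force: [0.6, -0.0, -0.2]
opening: 0.013
```

Emit:
apply_moves --motion '[[[1.4,-4,0],-3],[[2.8,-8,0],-6],[[4.2,-12,0],-9],[[5.6,-16,0],-12],[[7,-20,0],-15],[[8.4,-23.5,0],-18],[[9.2,-25.5,0],-21],[[9.4,-26.3,0],-24],[[9.4,-26.3,0],-24]]'

```text
clock: 2.05
tool_pos: [0.5115, -0.0339, 0.2261]
orientation: [-180.0, -0.1, -168.5]
force: [-0.2, 0.1, -0.4]
opening: 0.0005
```

Run:
```python
from h import *
o=ctrl.get_obs();print({k:np.round(o[k],4) for k in("clock","tool_pos","orientation","force","opening")})
p,d=ctrl.snapshot("wrist");cv2.imwrite("pics/w1.png",p);np.savez("pics/w1.npz",p=p,d=d,t=o["tool_pos"],r=o["orientation"])
```

```text
{'clock': np.float64(2.05), 'tool_pos': array([ 0.5115, -0.0339,  0.2261]), 'orientation': array([-1.799971e+02, -5.210000e-02, -1.684517e+02]), 'force': array([-0.178 ,  0.1254, -0.4157]), 'opening': np.float64(0.0005)}
```

View pics/w1.png

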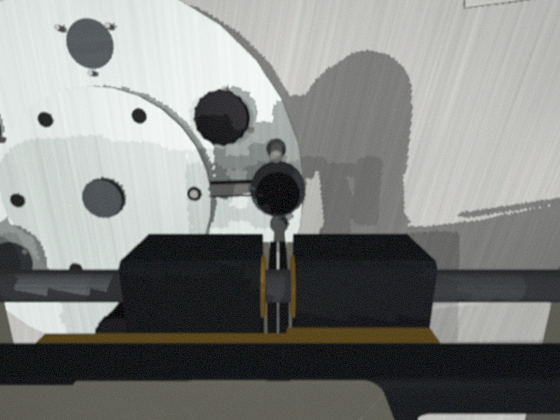

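```bash
cat >> h.py <<'E'
from scipy.spatial.transform import Rotation as Ro
def won(t,r,u,v,z):
    m=ctrl.camera_model("wrist");C=np.array(m["tool_from_camera"]);R=Ro.from_euler('xyz',r,degrees=True).as_matrix()
    o=R@C[:3,3]+t;d=R@C[:3,:3]@np.array([(u-m["cx"])/m["fx"],(v-m["cy"])/m["fy"],1.])
    return o+d*(z-o[2])/d[2]
E
python3 - <<'E'
from h import *
z=np.load("pics/w1.npz");t,r,p=z["t"],z["r"],z["p"]
for nm,u,v,h in[("plun",277,188,.098),("hub",103.5,198,.079),("postR",276,147,.125),("pinhole",194,194,.079),("jar",221,117,.102),("nest",90,43,.062)]:print(nm,won(t,r,u,v,h).round(4))
g=p.max(2);m=(g<40).astype(np.uint8);m[235:]=0
cn,_=cv2.findContours(m,cv2.RETR_EXTERNAL,cv2.CHAIN_APPROX_NONE)
for c in cn:
    if cv2.contourArea(c)>300:print(cv2.minEnclosingCircle(c),cv2.contourArea(c))
cv2.imwrite("pics/w1c.png",cv2.resize(p[125:340,210:350],None,fx=2.7,fy=2.7,interpolation=cv2.INTER_CUBIC))
E
```

```text
plun [ 0.5117 -0.0429  0.098 ]
hub [0.6623 0.0013 0.079 ]
postR [ 0.5196 -0.0786  0.125 ]
pinhole [ 0.5829 -0.0186  0.079 ]
jar [ 0.5662 -0.0907  0.102 ]
nest [ 0.6912 -0.1271  0.062 ]
((276.22552490234375, 193.42514038085938), 23.229520797729492) 1439.0
((222.05555725097656, 118.62698364257812), 26.19683837890625) 897.0
```

View pics/w1c.png

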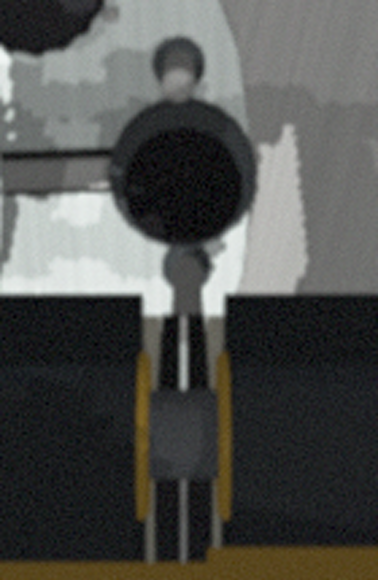

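Run:
```python
from h import *
z=np.load("pics/w1.npz");t,r,p=z["t"],z["r"],z["p"]
for nm,u,v,h in[("plun",277.8,194.3,.098),("hub",103.5,198,.079),("postR",276,156.5,.125)]:
    P=won(t,r,u,v,h);print(nm,P.round(4))
c=np.array([.6624,.0005]);P=won(t,r,277.8,194.3,.098)[:2]-c
print(np.hypot(*P),np.degrees(np.arctan2(P[1],P[0]))%360)
for R in(155,142,137):
  for a in(0,5,12,20,30,40,50,55,60,62): print(R,a,(c*100+R/10*np.array([np.cos(np.radians(193.5+a)),np.sin(np.radians(193.5+a))])).round(2))
```

```text
plun [ 0.5099 -0.0377  0.098 ]
hub [0.6623 0.0013 0.079 ]
postR [ 0.5183 -0.0718  0.125 ]
0.15719697393971016 194.06879323204092
155 0 [51.17 -3.57]
155 5 [51.54 -4.87]
155 12 [52.25 -6.62]
155 20 [53.31 -8.51]
155 30 [ 55.   -10.62]
155 40 [ 57.02 -12.41]
155 50 [ 59.32 -13.82]
155 55 [ 60.56 -14.37]
155 60 [ 61.84 -14.81]
155 62 [ 62.36 -14.96]
142 0 [52.43 -3.26]
142 5 [52.77 -4.46]
142 12 [53.42 -6.06]
142 20 [54.4  -7.79]
142 30 [55.94 -9.72]
142 40 [ 57.79 -11.36]
142 50 [ 59.9  -12.66]
142 55 [ 61.04 -13.16]
142 60 [ 62.21 -13.57]
142 62 [ 62.68 -13.7 ]
137 0 [52.92 -3.15]
137 5 [53.25 -4.3 ]
137 12 [53.87 -5.85]
137 20 [54.82 -7.51]
137 30 [56.3  -9.38]
137 40 [ 58.09 -10.96]
137 50 [ 60.13 -12.21]
137 55 [ 61.22 -12.7 ]
137 60 [ 62.35 -13.09]
137 62 [ 62.81 -13.21]
```

Emit:
apply_moves --motion '[[[0,-0.2,-3],2],[[0,-0.2,-7],2],[[0,-0.2,-10.5],2],[[0,-0.2,-12],2],[[0,-0.2,-12.8],2],[[0,-0.2,-13.4],2],[[0,-0.2,-13.9],2],[[0,-0.2,-14],2]]'

```text
clock: 2.9
tool_pos: [0.5115, -0.0345, 0.0871]
orientation: [180.0, 0.0, -166.2]
force: [-4.5, 1.2, 6.2]
opening: 0.0001
```

Run:
```python
from h import *
o=ctrl.get_obs();print({k:np.round(o[k],4) for k in("clock","tool_pos","orientation","force","opening")})
for n in("scene","side"):
    p,d=ctrl.snapshot(n);cv2.imwrite(f"pics/{n}2.png",p)
    q=p[170:230,250:320] if n=="scene" else p[160:240,255:345]
    cv2.imwrite(f"pics/{n}2c.png",cv2.resize(q,None,fx=7,fy=7,interpolation=cv2.INTER_CUBIC))
```

```text
{'clock': np.float64(2.9), 'tool_pos': array([ 0.5115, -0.0345,  0.0871]), 'orientation': array([ 1.799991e+02,  1.570000e-02, -1.662421e+02]), 'force': array([-4.505 ,  1.237 ,  6.2379]), 'opening': np.float64(0.0001)}
```

View pics/scene2c.png

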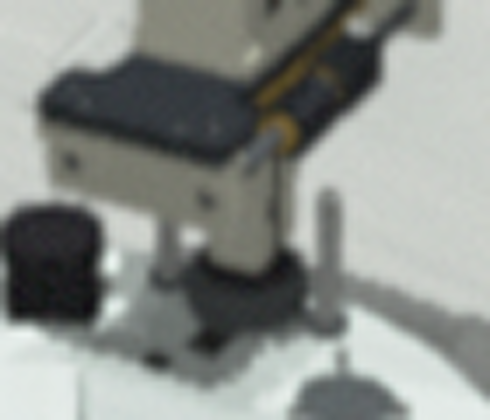

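View pics/side2c.png

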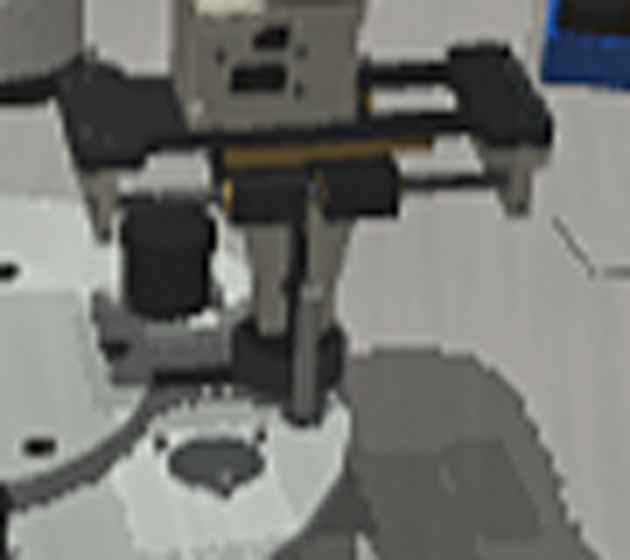

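Emit:
apply_moves --motion '[[[0,0,-0.05],0],[[0,0,-0.05],0]]'

```text
clock: 3.2
tool_pos: [0.5116, -0.0346, 0.0871]
orientation: [180.0, 0.0, -166.3]
force: [-3.9, 0.1, 5.5]
opening: 0.0006
```

Emit:
apply_moves --motion '[[[0.1,-0.33,-0.1],1],[[0.18,-0.65,-0.1],2.5],[[0.27,-1.0,-0.1],4],[[0.37,-1.3,-0.1],5],[[0.49,-1.6,-0.1],6],[[0.61,-1.93,-0.1],7]]'

```text
clock: 3.8
tool_pos: [0.5179, -0.0541, 0.0862]
orientation: [-180.0, 0.1, -159.2]
force: [-3.8, -0.6, 6.4]
opening: 0.0001
```

Emit:
apply_moves --motion '[[[0.12,-0.32,0],1],[[0.25,-0.63,0],2],[[0.36,-0.88,0],3.5],[[0.47,-1.12,0],5],[[0.66,-1.48,0],6],[[0.86,-1.84,0],7],[[1.03,-2.14,0],8.5],[[1.2,-2.44,0],10]]'

```text
clock: 4.6
tool_pos: [0.5302, -0.0787, 0.0864]
orientation: [-180.0, 0.1, -149.2]
force: [-3.9, -0.8, 5.6]
opening: 0.001
```

Run:
```python
from h import *
o=ctrl.get_obs();print({k:np.round(o[k],4) for k in("clock","tool_pos","orientation","force","opening")})
for n in("scene","side"):
    p,d=ctrl.snapshot(n);cv2.imwrite(f"pics/{n}3.png",p)
    q=p[170:310,175:335] if n=="scene" else p[160:280,155:345]
    cv2.imwrite(f"pics/{n}3c.png",cv2.resize(q,None,fx=4,fy=4,interpolation=cv2.INTER_CUBIC))
```

```text
{'clock': np.float64(4.6), 'tool_pos': array([ 0.5302, -0.0787,  0.0864]), 'orientation': array([-1.799521e+02,  7.170000e-02, -1.491971e+02]), 'force': array([-3.9116, -0.818 ,  5.5734]), 'opening': np.float64(0.001)}
```

View pics/scene3c.png

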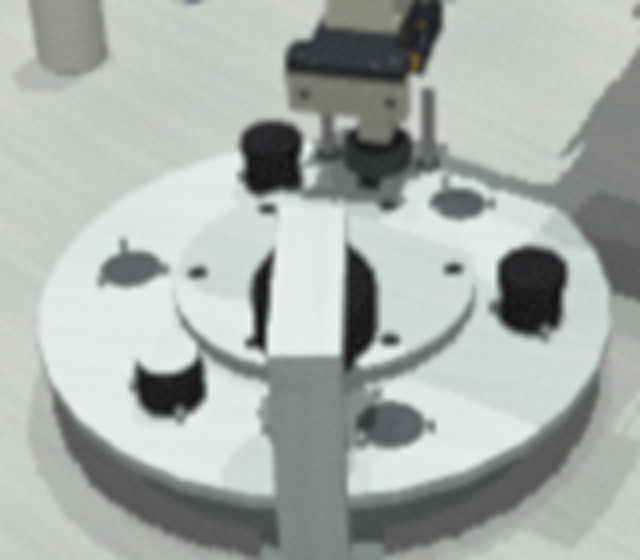

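View pics/side3c.png

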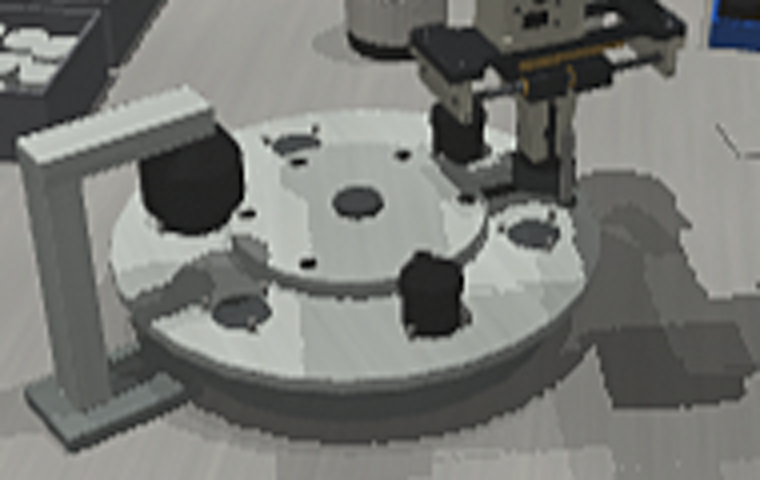

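Run:
```python
from h import *
c=np.array([.6624,.0005])
for nm,n,u,v,z in[("done0","side",150+470/4.8,170+287/4.8,.102),("done1","side",155+432/4,160+265/4,.102),("done0","scene",175+615/4.8,185+290/4.8,.102),("done1","scene",175+533/4,170+262/4,.102),("foil0","scene",175+157/4.8,185+315/4.8,.095),("foil1","scene",175+169/4,170+350/4,.095)]:
    P=onz(n,u,v,z)[:2]-c;print(nm,n,np.degrees(np.arctan2(P[1],P[0])).round(1),np.hypot(*P).round(3))
```

```text
done0 side 104.4 0.126
done1 side 124.2 0.122
done0 scene 104.3 0.131
done1 scene 122.3 0.132
foil0 scene -13.6 0.13
foil1 scene 2.3 0.128
```

Emit:
apply_moves --motion '[[[0,0,0.5],0],[[0,0,1.4],0],[[0,0,2.2],0],[[0,0,2.4],0]]'

```text
clock: 5.1
tool_pos: [0.5307, -0.0781, 0.1107]
orientation: [-179.9, 0.1, -149.3]
force: [-0.9, -0.5, 0.5]
opening: 0.0005
```

Run:
```python
from h import *
o=ctrl.get_obs();print({k:np.round(o[k],4) for k in("clock","tool_pos","orientation","force","opening")})
p,d=ctrl.snapshot("side");cv2.imwrite("pics/side4c.png",cv2.resize(p[160:280,155:345],None,fx=4,fy=4,interpolation=cv2.INTER_CUBIC))
c=np.array([66.24,.05]);t=o["tool_pos"][:2]*100
a0=np.degrees(np.arctan2(*(t-c)[::-1]))%360;print(a0)
for a in range(214,266,2):
    print(a,(c+15.6*np.array([np.cos(np.radians(a)),np.sin(np.radians(a))])-t).round(2))
```

```text
{'clock': np.float64(5.1), 'tool_pos': array([ 0.5307, -0.0781,  0.1107]), 'orientation': array([-1.799435e+02,  1.481000e-01, -1.492602e+02]), 'force': array([-0.9263, -0.4867,  0.4579]), 'opening': np.float64(0.0005)}
210.84103685563372
214 [ 0.24 -0.86]
216 [ 0.55 -1.31]
218 [ 0.88 -1.74]
220 [ 1.22 -2.16]
222 [ 1.58 -2.58]
224 [ 1.95 -2.97]
226 [ 2.33 -3.36]
228 [ 2.73 -3.73]
230 [ 3.14 -4.09]
232 [ 3.56 -4.43]
234 [ 4.   -4.76]
236 [ 4.45 -5.07]
238 [ 4.9  -5.37]
240 [ 5.37 -5.65]
242 [ 5.84 -5.91]
244 [ 6.33 -6.16]
246 [ 6.82 -6.39]
248 [ 7.32 -6.6 ]
250 [ 7.83 -6.8 ]
252 [ 8.35 -6.97]
254 [ 8.87 -7.13]
256 [ 9.39 -7.27]
258 [ 9.93 -7.4 ]
260 [10.46 -7.5 ]
262 [11.   -7.59]
264 [11.54 -7.65]
```

View pics/side4c.png

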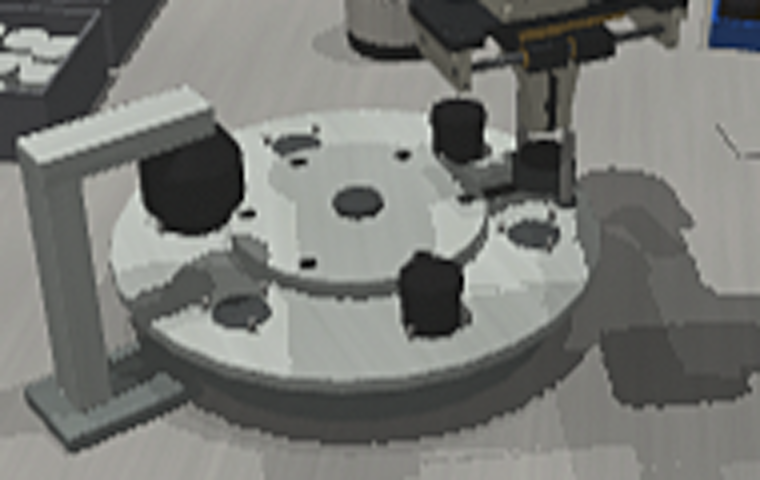

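Emit:
apply_moves --motion '[[[0.12,-0.43,0],1],[[0.3,-0.9,0],3],[[0.55,-1.31,0],5],[[0.88,-1.74,0],7],[[1.22,-2.16,0],9],[[1.58,-2.58,0],11],[[1.95,-2.97,0],13],[[2.33,-3.36,0],15],[[2.73,-3.73,0],17],[[3.14,-4.09,0],19]]'

```text
clock: 6.15
tool_pos: [0.5605, -0.1196, 0.1084]
orientation: [179.9, -0.1, -130.2]
force: [-1.6, 0.6, 1.8]
opening: 0.0005
```

Emit:
apply_moves --motion '[[[0.42,-0.34,0],2],[[0.86,-0.67,0],4],[[1.31,-0.98,0],6],[[1.76,-1.28,0],8],[[2.23,-1.56,0],10],[[2.7,-1.82,0],12],[[3.19,-2.07,0],14],[[3.68,-2.3,0],16]]'

```text
clock: 6.95
tool_pos: [0.597, -0.1428, 0.1083]
orientation: [179.9, -0.1, -114.2]
force: [-2.9, -0.3, 2.2]
opening: 0.0006
```

Run:
```python
from h import *
o=ctrl.get_obs();print({k:np.round(o[k],4) for k in("clock","tool_pos","orientation","force","opening")})
c=np.array([66.24,.05]);t=o["tool_pos"][:2]*100-c
print(np.degrees(np.arctan2(t[1],t[0]))%360,np.hypot(*t))
for n in("scene","side"):
    p,d=ctrl.snapshot(n);cv2.imwrite(f"pics/{n}5.png",p)
    q=p[170:310,175:335] if n=="scene" else p[160:280,155:345]
    cv2.imwrite(f"pics/{n}5c.png",cv2.resize(q,None,fx=4,fy=4,interpolation=cv2.INTER_CUBIC))
```

```text
{'clock': np.float64(6.95), 'tool_pos': array([ 0.597 , -0.1428,  0.1083]), 'orientation': array([ 1.798663e+02, -6.350000e-02, -1.141685e+02]), 'force': array([-2.8751, -0.2557,  2.1999]), 'opening': np.float64(0.0006)}
245.4582100663415 15.756331584119929
```

View pics/scene5c.png

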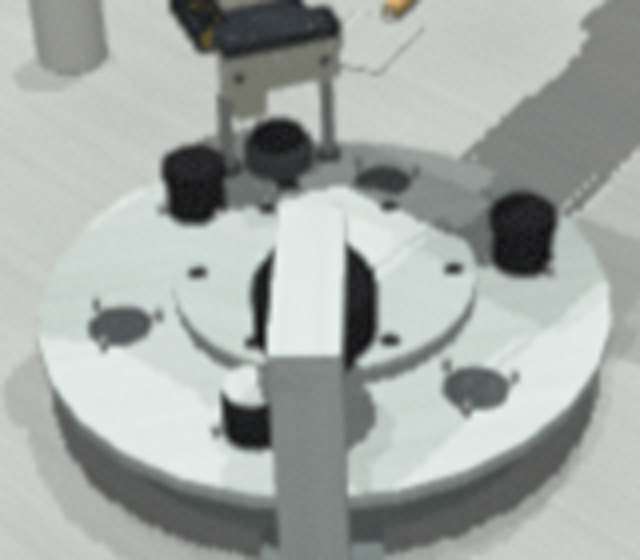

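View pics/side5c.png

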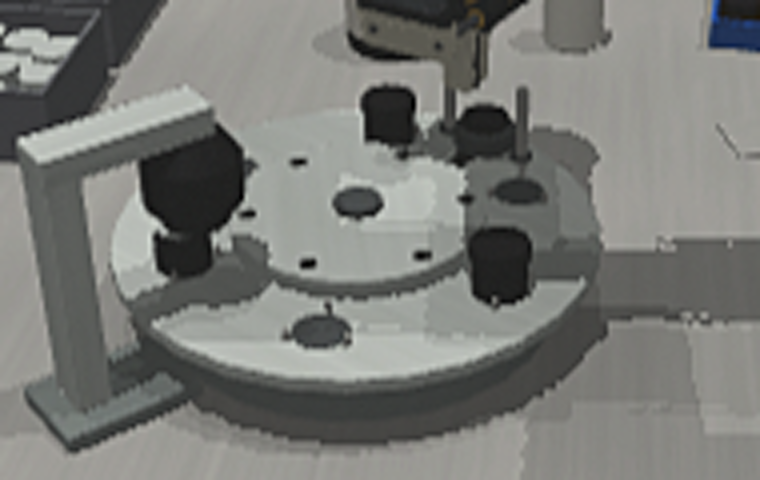

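Run:
```python
from h import *
c=np.array([.6624,.0005])
for nm,n,u,v,z in[("done","side",155+500/4,160+241/4,.102),("done","scene",175+524/4,170+208/4,.102),("other","scene",175+195/4,170+158/4,.102),("other","side",155+389/4,160+97/4,.102)]:
    P=onz(n,u,v,z)[:2]-c;print(nm,n,np.degrees(np.arctan2(P[1],P[0])).round(1)%360,np.hypot(*P).round(3))
c*=100;t=ctrl.get_obs()["tool_pos"][:2]*100
for a in range(247,276,2):
    print(a,(c+15.7*np.array([np.cos(np.radians(a)),np.sin(np.radians(a))])-t).round(2))
```

```text
done side 148.9 0.13
done scene 147.4 0.132
other scene 266.1 0.128
other side 267.3 0.129
247 [ 0.31 -0.12]
249 [ 0.82 -0.33]
251 [ 1.34 -0.52]
253 [ 1.86 -0.69]
255 [ 2.38 -0.84]
257 [ 2.92 -0.97]
259 [ 3.45 -1.08]
261 [ 3.99 -1.18]
263 [ 4.53 -1.26]
265 [ 5.08 -1.31]
267 [ 5.63 -1.35]
269 [ 6.17 -1.37]
271 [ 6.72 -1.37]
273 [ 7.27 -1.35]
275 [ 7.82 -1.31]
```

Emit:
apply_moves --motion '[[[0.31,-0.12,0],1.5],[[0.7,-0.28,0],3],[[1.08,-0.43,0],4.5],[[1.47,-0.56,0],6],[[1.86,-0.69,0],7.5],[[2.25,-0.8,0],9],[[2.65,-0.91,0],10.5],[[2.95,-0.98,0],11.5],[[3.2,-1.03,0],12.5],[[3.4,-1.07,0],13]]'

```text
clock: 8.05
tool_pos: [0.633, -0.153, 0.1096]
orientation: [-179.9, 0.0, -101.2]
force: [-1.1, -0.4, -0.3]
opening: 0.0005
```

Emit:
apply_moves --motion '[[[0.13,-0.02,0],0.5],[[0.26,-0.05,0],1],[[0.39,-0.07,0],1.5],[[0.52,-0.1,0],2]]'

```text
clock: 8.45
tool_pos: [0.6369, -0.154, 0.1091]
orientation: [180.0, 0.0, -99.2]
force: [-1.0, 0.1, 0.1]
opening: 0.0005
```

```bash
cat > look.py <<'E'
from h import *
import sys
k=sys.argv[1]
o=ctrl.get_obs();print({k:np.round(o[k],4) for k in("clock","tool_pos","orientation","force","opening")})
c=np.array([66.24,.05]);t=o["tool_pos"][:2]*100-c
print(np.degrees(np.arctan2(t[1],t[0]))%360,np.hypot(*t))
for n in("scene","side"):
    p,d=ctrl.snapshot(n);cv2.imwrite(f"pics/{n}{k}.png",p)
    q=p[170:310,175:335] if n=="scene" else p[160:280,155:345]
    cv2.imwrite(f"pics/{n}{k}c.png",cv2.resize(q,None,fx=4,fy=4,interpolation=cv2.INTER_CUBIC))
E
python3 look.py 6
```

```text
{'clock': np.float64(8.45), 'tool_pos': array([ 0.6369, -0.154 ,  0.1091]), 'orientation': array([ 1.799817e+02,  6.000000e-04, -9.923760e+01]), 'force': array([-1.0096,  0.1041,  0.11  ]), 'opening': np.float64(0.0005)}
260.64298054424705 15.654886287170312
```

View pics/scene6c.png

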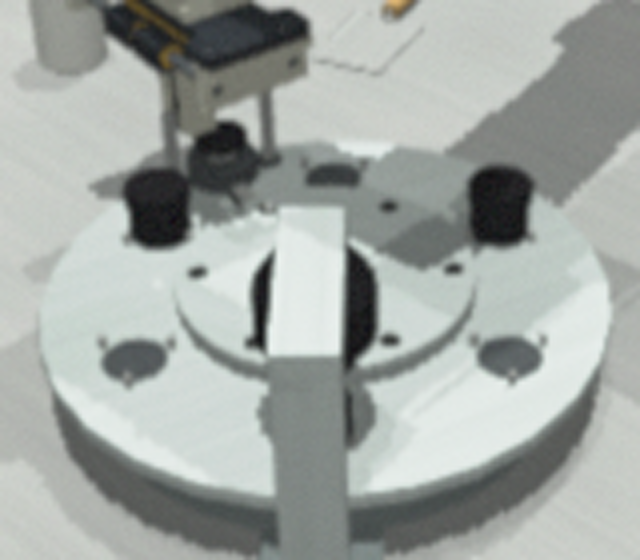

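View pics/side6c.png

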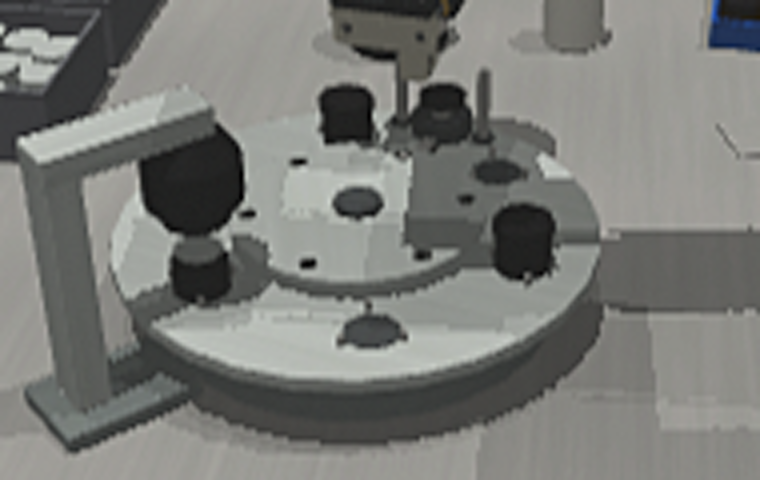

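The button looks raised again. I'll nudge slightly further to feel for the lock.

Emit:
apply_moves --motion '[[[0.13,-0.02,0],0.5],[[0.26,-0.04,0],1],[[0.3,-0.04,0],1]]'

```text
clock: 8.85
tool_pos: [0.6402, -0.1545, 0.1091]
orientation: [180.0, -0.0, -98.3]
force: [-1.6, -0.7, 0.3]
opening: 0.0005
```

```bash
python3 look.py 7
python3 - <<'E'
import cv2
a=cv2.imread('pics/scene7.png')[190:230,195:265];cv2.imwrite('pics/z7.png',cv2.resize(a,None,fx=10,fy=10,interpolation=cv2.INTER_CUBIC))
E
```

```text
{'clock': np.float64(8.85), 'tool_pos': array([ 0.6402, -0.1545,  0.1091]), 'orientation': array([ 1.799993e+02, -2.500000e-03, -9.825740e+01]), 'force': array([-1.6243, -0.747 ,  0.2717]), 'opening': np.float64(0.0005)}
261.8452747893511 15.658476543402468
```

View pics/z7.png

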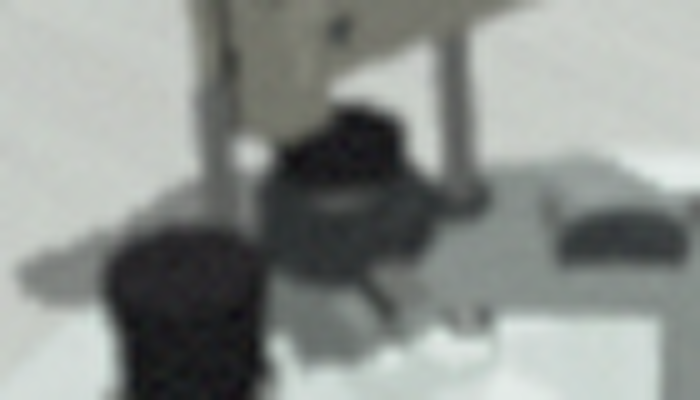

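Emit:
apply_moves --motion '[[[0.1,-0.01,0],0],[[0.2,-0.02,0],0],[[0.2,-0.02,0],0]]'

```text
clock: 9.25
tool_pos: [0.6422, -0.1547, 0.109]
orientation: [180.0, -0.0, -98.3]
force: [-0.7, -0.3, 0.8]
opening: 0.0003
```

```bash
python3 look.py 8
python3 - <<'E'
from h import *
def cen(n,k,x0,y0,x1,y1,th):
    p=cv2.imread(f'pics/{n}{k}.png')[y0:y1,x0:x1];m=(p.max(2)<th).astype(np.uint8)
    g,l,s,c=cv2.connectedComponentsWithStats(m);i=1+np.argmax(s[1:,4]);return (s[i].tolist(),(c[i]+[x0,y0]).round(2))
for k in(6,7,8):print(k,cen("side",k,270,205,300,235,45),cen("scene",k,288,208,312,235,45))
a=cv2.imread('pics/side8.png')[170:200,230:290];b=cv2.imread('pics/scene8.png')[190:230,195:265]
cv2.imwrite('pics/z8.png',np.vstack([cv2.resize(a,(600,300),interpolation=cv2.INTER_CUBIC),cv2.resize(b,(525,300),interpolation=cv2.INTER_CUBIC).copy() if 0 else cv2.resize(b,(600,300),interpolation=cv2.INTER_CUBIC)]))
E
```

```text
{'clock': np.float64(9.25), 'tool_pos': array([ 0.6422, -0.1547,  0.109 ]), 'orientation': array([ 1.799992e+02, -1.700000e-03, -9.828070e+01]), 'force': array([-0.6728, -0.3399,  0.8487]), 'opening': np.float64(0.0003)}
262.57550696119483 15.646484887515586
6 ([8, 6, 16, 19, 234], array([285.4, 219.9])) ([5, 4, 14, 18, 219], array([299.24, 220.87]))
7 ([8, 6, 16, 18, 238], array([285.64, 219.47])) ([4, 4, 15, 18, 225], array([298.82, 220.29]))
8 ([9, 6, 15, 18, 235], array([285.72, 219.19])) ([4, 4, 14, 18, 223], array([298.28, 220.25]))
```

View pics/z8.png

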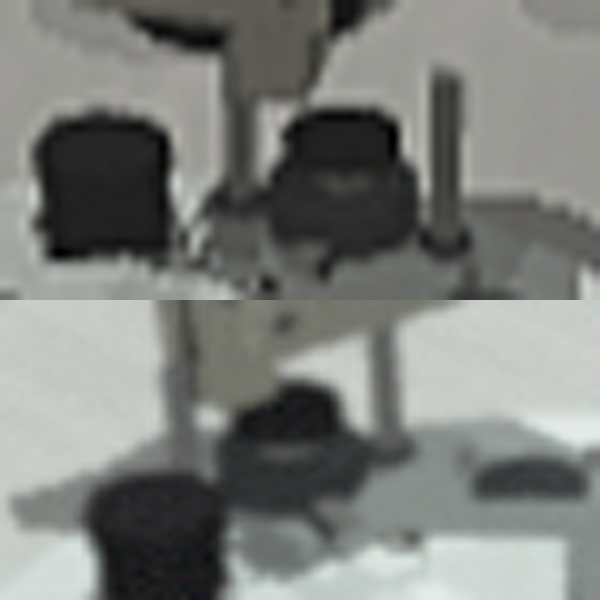

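Run:
```python
from h import *
c=np.array([.6624,.0005])
def cen(n,k,x0,y0,x1,y1,th):
    p=cv2.imread(f'pics/{n}{k}.png')[y0:y1,x0:x1];m=(p.max(2)<th).astype(np.uint8)
    g,l,s,ce=cv2.connectedComponentsWithStats(m);i=1+np.argmax(s[1:,4]);return ce[i]+[x0,y0]
B={0:((236,222,262,250),(290,238,316,268)),5:((268,210,295,240),(292,215,320,245)),6:((270,205,300,235),(288,208,312,235)),8:((270,205,300,235),(288,208,312,235))}
for k in B:
    for n,b in zip(("side","scene"),B[k]):
        u=cen(n,k,*b,45);P=onz(n,*u,.082)[:2]-c;print(k,n,u.round(1),np.degrees(np.arctan2(P[1],P[0])).round(1),np.hypot(*P).round(3))
R=[]
for f,(x,y) in{'scene0':(285,207),'scene5':(245,207),'scene8':(231,207),'side0':(296,206),'side5':(276,192),'side8':(264.5,187)}.items():
    p=cv2.imread(f'pics/{f}.png');x=int(x);R.append(cv2.resize(p[y-20:y+20,x-20:x+20],(260,260),interpolation=cv2.INTER_CUBIC))
cv2.imwrite('pics/cmp.png',np.vstack([np.hstack(R[:3]),np.hstack(R[3:])]))
```

```text
0 side [247.8 236.3] 104.0 0.127
0 scene [302.6 252.2] 103.8 0.131
5 side [279.6 225.6] 149.8 0.128
5 scene [305.  227.9] 148.5 0.131
6 side [285.4 219.9] 164.8 0.129
6 scene [299.2 220.9] 163.6 0.132
8 side [285.7 219.2] 166.5 0.129
8 scene [298.3 220.3] 165.2 0.131
```

View pics/cmp.png

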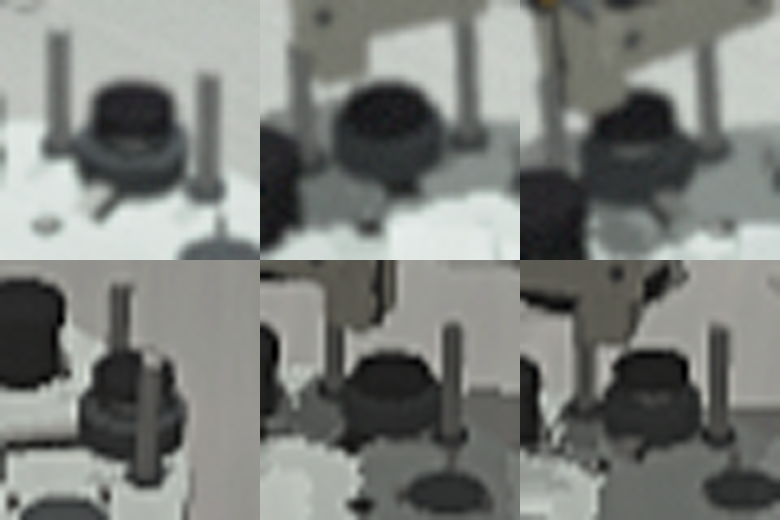

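The comparison shows the button fully out, as at the start and unlike mid-turn. The dial is about 61° round, which is one hole plus its play, so it is locked. I'll back off the post and lift away.

Emit:
apply_moves --motion '[[[-0.4,0.05,0],0],[[-0.9,0.1,0],0],[[-0.9,0.1,0.5],0],[[-0.9,0.1,2.5],0],[[-0.9,0.1,6],0],[[-0.9,0.1,10],0],[[-3.5,0.1,13],0],[[-7,0.1,14],0],[[-7,0.1,14],0]]'

```text
clock: 10.25
tool_pos: [0.5702, -0.1538, 0.2529]
orientation: [-179.7, 0.1, -98.3]
force: [0.2, -0.1, 0.7]
opening: 0.0002
```

```bash
python3 look.py 9
```

```text
{'clock': np.float64(10.25), 'tool_pos': array([ 0.5702, -0.1538,  0.2529]), 'orientation': array([-1.797129e+02,  5.970000e-02, -9.828930e+01]), 'force': array([ 0.1886, -0.0513,  0.7416]), 'opening': np.float64(0.0002)}
239.13732236202415 17.975343660769997
```

View pics/scene9.png

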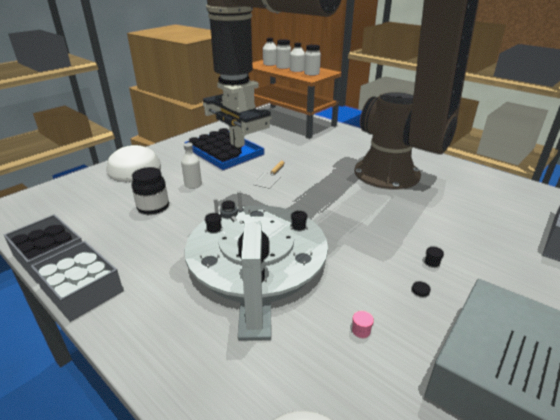

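View pics/side9c.png

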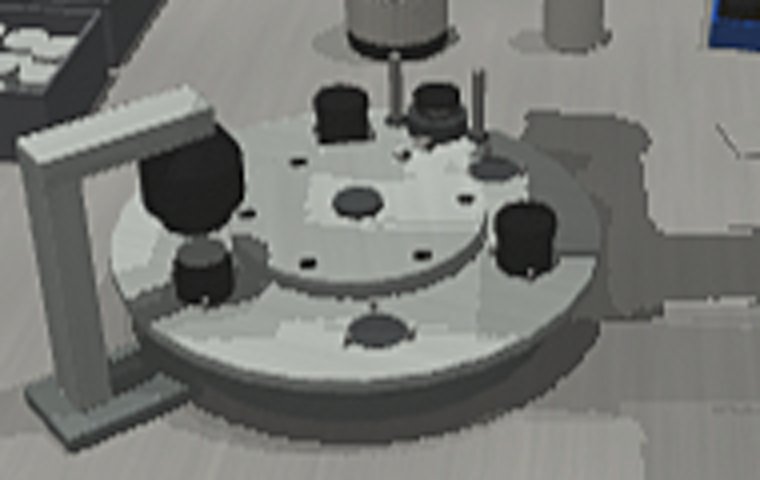

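View pics/scene9c.png

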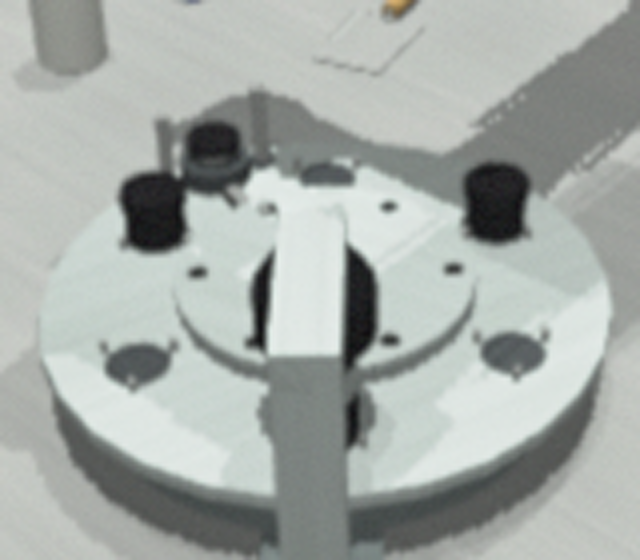

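```bash
python3 -c "
from plant import ctrl
print(ctrl.close_job())"
```

```text
the job is handed in; nothing more can be done
None
```

The dial is one hole further anticlockwise and locked, and the uncapped foil-topped jar is now under the sealing head. I handed the job in at about 10.3 s, after backing off the post and lifting the arm clear.

**What I did:** with the fingers shut, I pressed the plunger about 11 mm and started the turn. I let go at about 18° and then pushed post_right gently until the pin sprang up in the next hole.

**Last checks that agreed:**
- **Lock:** the button is fully out again, looking as it did at the start, and the pin is visible in the new hole.
- **Jars:** the foil-topped jar is under the head, and all three jars stand in their nests.
- **Bench:** I saw nothing on the bench out of place, and the robot touches nothing.

**Checks that were less clear:**
- **Turn angle:** the jar positions gave 61.4° and 62.5° in the two views. The expected value is 60° plus about 1° of play, so both are within my measuring error.
- **Lock by force:** my light test push never showed a clear rise in force. That the dial is locked rests on the raised button and the visible pin.

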